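Set sprung tweezers to the gap marked on a gauge

ROBOT

A 6-joint arm with a two-finger parallel gripper is mounted at the origin on a cart in front of the work surface, level with it; the furniture and walls round the work are solid. World frame = base frame: x ahead of the robot, y to its left, z up, the work surface at z = 0. Lengths are in mm, angles in rad, forces in N, time in s.
With the tool pointing down it reaches from about 300 to 775 mm from the base axis. Payload 14.6 kg.
Tool frame: the origin (TCP) lies at the very end of the fingers, on their centre line; the grasp point (between the pads) lies 19 mm behind it (grip_point_offset is the distance from the TCP to the grasp point, in mm); z points along the fingers, y is the line along which they close (so a half turn about z gives the same grasp; the last joint's range is limited). The gripper opens to 94 mm and grips with 3 to 60 N. Pads are 16 mm wide; open, the fingers measure 119 mm over their backs; the gripper's body (75 mm by 177 mm) begins 78 mm behind the grasp point.
Start: joints at [-1.214, 0.3, 1.521, -0, 1.321, -0.067], TCP at [226.167, -501.336, 205.446] pointing down, gripper open.
Joint ranges: [-3.03, 3.03], [-0.79, 2.21], [0.23, 2.52], [-1.04, 4.18], [0, 3.07], [-2.55, 2.55]. Speed limits (rad/s): [2.22, 2.22, 2.57, 3.14, 3.14, 3.14].

INTERFACE

Orientations are given as [roll, pitch, yaw] about the fixed x, y, z axes, in that order (R = Rz(yaw) Ry(pitch) Rx(roll)).
In Python, from cell import read_state, camera, camera_info, sign_off, grip_point_offset gives the robot as it stands.
- The arm moves only by the shell command python3 -m handwheel 'ROWS' [FORCE]. ROWS is text: rows parted by semicolons, each of 5 numbers parted by spaces: the shift along the world's x, y, z in units of 40 mm (1.0 is 40 mm), then the turn about the world's z in units of 5 degrees (1.0 is 5 degrees), then the closure, from 0 (fully open) to 1 (shut). In form: dx dy dz yaw gripper; .... A call has 1 to 12 rows; each row shifts and turns the commanded pose from where the row before left it; what a row does not reach is not made up. A row lasts 1/12 s, in which the tool goes at most 41.7 mm and 7.16 degrees, less where a joint would pass 70% of its speed; a pose out of reach is approached as far as the arm can. A call is refused whole if a number of a shift passes 1 or a number of a turn 1, either way. A call with a gripper value outside its range is refused whole. The fingers move at their own pace and stop on an object; FORCE is the grip in N (left out, the last holds). Time passes only in rows, so rows that do not move let the fingers close. It gives the time, the measured TCP pose, the force, the opening and the grip force at its end, in the units of the state.
- read_state(): the state, without advancing time (a new reading comes with each control period).
- camera(name): name is "scene" or "side" or "wrist"; returns (picture, depth): 384x512x3 uint8, red, green, blue; 384x512 float32, mm along the optical axis (not along the pixel's ray), 0 where there is no reading.
- camera_info(name): a dict with "intrinsics" (3x3 intrinsics, pixels), "world_from_camera" (4x4, takes a point from camera to world coordinates). Camera axes: x right, y down, z forward; pixel columns grow to the right and rows downward; lengths in mm; the calibration is good to about 2 mm. A picture is of the moment at which its call begins: read the wrist's pose just before it. camera_info takes no time and is no camera call; for the wrist camera it gives the pose at the moment of the call.
- sign_off(): hands the job in; it is judged then, once.
The state is a dict: "clock": time; "joints": joint angles; "qd": joint speeds; "effort": joint torques, N m; "eef_pos": TCP position; "eef_rot": TCP orientation; "wrist_force": force on the tool from outside, world axes, zero at the start; "moment": the same for the moment, N m; "finger_gap": finger opening in mm; "finger_force": force on a finger pad.
Only numpy, scipy, OpenCV 4.12 (cv2) and the standard library are available. Lean on these libraries where they do the work, as an engineer would, in place of code of your own. Each camera call takes 0.05 s, during which the arm holds its last target. There are 200 camera calls.

TASK

Pick up the large sprung tweezers by their blue finger sleeves, hold them level just above the gap gauge (a centimetre or two, not touching it) and squeeze them until each tip stands over the middle of its own coloured band, one tip over the yellow and one over the orange. Squeeze gently and never let the tips close on each other, do not press on the gauge or shift the bottle, lens, steel block or roller standing about, and finish while still holding the tweezers there, with the gap steady.

Things in the scene. Friction and masses are not known exactly. Their poses are not given: they have to be found in the camera images.
- big_tweezers: Steel tweezers, 156 mm long, 75 g, lying level, arms side by side, 10 mm tall, with ribbed blue finger sleeves (46 mm long, 14 tall; 47 mm over both outer faces when open) and a dark heel block at x = -97 to -75 mm. Origin: underside, middle of the grip; x from heel to tips (ends at x = 59 mm) when open, z up. This body carries arm a (+y); arm b turns against it.
- squeeze (a joint): Angle, rad, by which arm b is squeezed towards a, about the heel (145 mm behind the tips, 85 behind mid grip): 0 open (tip middles 37 mm apart), 0.24 nearly shut. 1 mm less width over the sleeves brings the tips about 1.7 mm closer. Sprung: at mid grip about 3.5 N starts it, 7 N gives a 15 mm gap; it reopens when let go. Sleeves are parallel at a 25 mm gap.
- tip_a (a point): End of arm a, middle of its 3 mm thickness, level with the underside of the tweezers.
- tip_b (a point): End of arm b, the same on the other side.
- grip_a (a point): Middle of the outer face of arm a's blue sleeve, 7 mm above the underside of the tweezers: where one finger presses.
- grip_b (a point): The same on arm b: where the other finger presses.
- rest: Fixed grey cradle; origin on the bench under the middle of the grip; x towards the tips. Carries the tweezers' underside 22 mm above the bench on a notched post under the heel (x = -91 to -79 mm, 29 mm wide, cheeks 28 mm high) and a cross bar 60 mm wide under the fore arms (x = 38 to 46 mm). Between them only a spine 16 mm wide, 6 mm high.
- gauge: Fixed aluminium gap gauge, 60 x 86 mm (x, y), 12 mm high, with black carriers 18 mm high that bear the two bands and a steel screw head 20 mm high on the slide. Origin on the bench under its middle; x runs along the bands, roughly away from the robot. Bring the tweezers in tips forward along x, the hand on the gauge's robot side.
- mark_fixed (a point): Middle of the yellow band's top: a flat band 24 mm long (along the gauge's x) and 7 mm wide (y), 18.3 mm above the bench, at y = +8 mm of the gauge. Axes as the gauge's.
- mark_slide (a point): Middle of the orange band's top: same size and height, beside the yellow one on the gauge's -y side. The distance between these two points is the gap asked for. Axes as the gauge's.
- gauge_slide (a joint): Where the orange band's slide has been left: the bands stand 12 mm + this value apart, middle to middle (0 to 0.012 m, stiff; leave it).
- flux_bottle: Brown dropper bottle, 33 mm across, 92 mm tall, loose bystander; origin under its middle.
- spare_lens: Black barrel lens standing up, 34 mm across, 76 mm tall, loose bystander; origin under its middle.
- setting_block: Steel block 25 x 50 x 38 mm (x, y, z), loose bystander; origin under its middle.
- nylon_roller: White flanged roller standing up, 21 mm across, 26 mm tall, loose bystander; origin under its middle.
Mind the look-alikes: they are no part of the job. Leave any pink or red look-alike of the gauge alone.

How it is judged (in metres and radians):
On the way:
1. the tweezers are lifted clear of the rest in the fingers (contact force between the fingers and big_tweezers above 0.5 N and contact force between big_tweezers and rest below 0.05 N and z of big_tweezers in the frame of rest above 0.03 m), for 0.2 s.
At the end, for the whole second after the job is handed in: Fingers hold the tweezers, level within 0.2 rad, off rest and gauge; one tip over each band (tip middle within 3.5 mm across and 12 mm along of the band middle, 1.5 to 30 mm above it); tweezers and gap still (under 15 mm/s, 0.05 rad/s) (contact force between the fingers and big_tweezers above 0.5 N and contact force between big_tweezers and rest below 0.05 N and ((x of tip_a in the frame of mark_fixed between -0.012 and 0.012 m and y of tip_a in the frame of mark_fixed between -0.0035 and 0.0035 m and z of tip_a in the frame of mark_fixed between 0.0015 and 0.03 m and x of tip_b in the frame of mark_slide between -0.012 and 0.012 m and y of tip_b in the frame of mark_slide between -0.0035 and 0.0035 m and z of tip_b in the frame of mark_slide between 0.0015 and 0.03 m) or (x of tip_a in the frame of mark_slide between -0.012 and 0.012 m and y of tip_a in the frame of mark_slide between -0.0035 and 0.0035 m and z of tip_a in the frame of mark_slide between 0.0015 and 0.03 m and x of tip_b in the frame of mark_fixed between -0.012 and 0.012 m and y of tip_b in the frame of mark_fixed between -0.0035 and 0.0035 m and z of tip_b in the frame of mark_fixed between 0.0015 and 0.03 m)) and contact force between big_tweezers and gauge below 0.05 N and angle between big_tweezers's own z axis and vertical below 0.2 rad and linear speed of big_tweezers below 0.015 m/s and velocity of joint squeeze between -0.05 and 0.05 rad/s); the arm keeps its last pose, push and grip.
It fails at once if the tips close on each other (under 5 mm between their middles) (distance between tip_a and tip_b below 0.005 m).
It fails at once if the gauge is pressed or struck (over 4 N) (contact force between any of the arm, the fingers, big_tweezers and gauge above 4 N).
It fails at once if the orange band's slide is shifted (distance of mark_slide from where it was at the start of the episode above 0.002 m).
It fails at once if a bystander is shifted by more than 15 mm (distance of any of flux_bottle, spare_lens, setting_block, nylon_roller from where it was at the start of the episode above 0.015 m).
It also fails if it takes over 38 s, if anything falls off the work surface, if the arm or the gripper's body presses on something with over 40 N, if the wrist force passes 120 N, or if a joint passes its speed limit or range.

## Working session

There is one attempt and no reset: what is moved stays moved. The work goes in short steps, Python scripts to look and compute and a shell command to move; the robot and the scene stay as the last step left them, time stands still between calls to the robot, and variables do not carry over. Pictures are saved under pics/ and viewed, at most 10 in all, crops included, and the job is handed in when it is done.

```bash
ls; mkdir -p pics; python3 - <<'E'
from cell import *
import cv2,json,numpy as np
print(read_state(), grip_point_offset)
ims=[]
for n in ["scene","side","wrist"]:
    im,d=camera(n); i=camera_info(n)
    np.savez(f"{n}0.npz",im=im,d=d,K=i["intrinsics"],T=i["world_from_camera"])
    print(n,np.round(i["intrinsics"],1).tolist(),np.round(i["world_from_camera"],3).tolist())
    ims.append(im)
a=np.vstack([np.hstack(ims[:2])])
cv2.imwrite("pics/scene0.png",cv2.resize(ims[0],(800,600),interpolation=cv2.INTER_CUBIC)[...,::-1])
cv2.imwrite("pics/side0.png",cv2.resize(ims[1],(800,600),interpolation=cv2.INTER_CUBIC)[...,::-1])
E
```

```text
pics
{'clock': 0.0, 'joints': array([-1.21358612e+00,  3.00532281e-01,  1.52162000e+00,  3.89014586e-05,
        1.32068232e+00, -6.66148992e-02]), 'qd': array([ 0.00057993, -0.00079221,  0.00106558,  0.0003947 , -0.00065609,
       -0.00066652]), 'effort': array([ 2.29265161e-04, -5.31799507e+01, -3.52732408e+01,  7.08829612e-02,
        2.43914605e-02, -1.20249942e-04]), 'eef_pos': array([ 226.09033947, -501.07947245,  204.83630546]), 'eef_rot': array([-3.14035596e+00, -1.20266922e-04,  4.23815375e-01]), 'wrist_force': array([ 0.5743033 ,  0.43288358, -0.56116083]), 'moment': array([ 0.03855611,  0.00194018, -0.02472011]), 'finger_force': 0.0, 'finger_gap': 93.97559441765598} 18.8
scene [[425.9, 0.0, 248.7], [0.0, 425.9, 184.9], [0.0, 0.0, 1.0]] [[-0.784, -0.302, 0.543, 58.365], [-0.621, 0.397, -0.675, 522.63], [-0.012, -0.866, -0.499, 521.246], [0.0, 0.0, 0.0, 1.0]]
side [[428.8, 0.0, 253.2], [0.0, 428.8, 187.9], [0.0, 0.0, 1.0]] [[0.988, -0.086, 0.129, 414.524], [-0.155, -0.505, 0.849, -946.358], [-0.007, -0.859, -0.512, 578.825], [0.0, 0.0, 0.0, 1.0]]
wrist [[335.3, 0.0, 258.7], [0.0, 335.3, 194.0], [0.0, 0.0, 1.0]] [[0.411, -0.879, -0.242, 296.427], [-0.912, -0.396, -0.108, -470.124], [-0.001, 0.266, -0.964, 384.251], [0.0, 0.0, 0.0, 1.0]]
```

View pics/scene0.png

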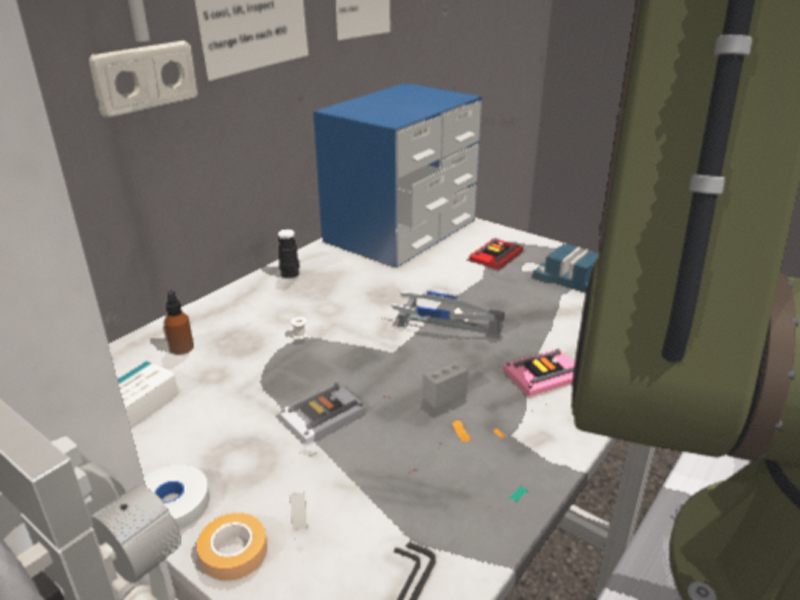

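View pics/side0.png

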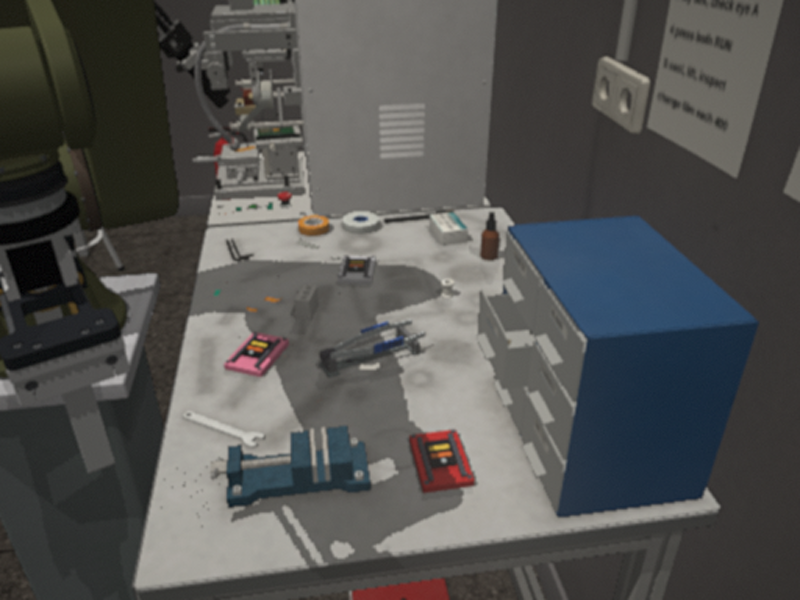

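The scene view shows the tweezers near (450,312) with their heel to the right, and the grey gauge near (322,410). The block is at (445,388), the roller at (298,326), the bottle at (178,325) and the lens at (288,255). In the side view the tweezers are near (370,345) and the gauge near (357,267). Next I'll get rough positions from colour and depth.

```bash
cat > h.py <<'E'
import numpy as np,cv2
def load(n):
    z=np.load(n+".npz"); return z["im"],z["d"],z["K"],z["T"]
def pts(d,K,T,m):
    v,u=np.nonzero(m&(d>0)); z=d[v,u]
    p=np.c_[(u-K[0,2])*z/K[0,0],(v-K[1,2])*z/K[1,1],z]
    return p@T[:3,:3].T+T[:3,3],u,v
def ray(u,v,K,T,h):
    r=np.c_[(np.atleast_1d(u)-K[0,2])/K[0,0],(np.atleast_1d(v)-K[1,2])/K[1,1],np.ones(np.size(u))]@T[:3,:3].T
    o=T[:3,3]; return o+r*((h-o[2])/r[:,2])[:,None]
E
python3 - <<'E'
from h import *
B={"scene":dict(twz=(385,510,285,340),gauge=(275,370,380,442),block=(415,475,360,415),roller=(285,310,315,340),bottle=(160,195,290,355),lens=(275,302,228,280),pink=(500,580,345,395)),
"side":dict(twz=(315,430,315,378),gauge=(335,380,252,282),block=(290,320,282,325),roller=(438,458,275,300),bottle=(478,502,210,262),pink=(222,290,330,378))}
for n in B:
    im,d,K,T=load(n+"0"); s=512/800
    hsv=cv2.cvtColor(im,cv2.COLOR_RGB2HSV)
    for k,(a,b,c,e) in B[n].items():
        m=np.zeros(d.shape,bool); m[int(c*s):int(e*s),int(a*s):int(b*s)]=1
        p,u,v=pts(d,K,T,m); q=p[p[:,2]>8]
        print(n,k,len(q),"med",np.median(q,0).round(),"lo",np.percentile(q,3,0).round(),"hi",np.percentile(q,97,0).round())
        if k in("twz",):
            mm=m&(hsv[...,0]>100)&(hsv[...,0]<130)&(hsv[...,1]>120)
            q,_,_=pts(d,K,T,mm); print("  blue",len(q),np.median(q,0).round(),q.min(0).round(),q.max(0).round())
        if k in("gauge",):
            mm=m&(hsv[...,1]>90)&(hsv[...,0]<35)
            for lo,hi in((0,18),(18,35)):
                q,_,_=pts(d,K,T,mm&(hsv[...,0]>=lo)&(hsv[...,0]<hi)); 
                if len(q): print("  band",lo,len(q),np.median(q,0).round())
E
```

```text
scene twz 767 med [ 501. -161.   28.] lo [ 425. -181.   10.] hi [ 564. -111.   36.]
  blue 68 [ 508. -130.   31.] [ 486. -169.   24.] [ 535. -121.   36.]
scene gauge 1067 med [497. 107.  14.] lo [470.  61.  10.] hi [532. 142.  20.]
  band 0 40 [498.  95.  19.]
  band 18 32 [502. 108.  19.]
scene block 568 med [404. -11.  32.] lo [391. -39.  10.] hi [425.   7.  39.]
scene roller 87 med [640.  -1.  24.] lo [634. -12.  10.] hi [651.   5.  28.]
scene bottle 504 med [741. 122.  45.] lo [733. 106.  11.] hi [755. 133.  88.]
scene lens 364 med [ 777. -115.   41.] lo [ 769. -219.    9.] hi [ 901. -107.   77.]
scene pink 931 med [ 327. -114.   15.] lo [ 195. -167.    9.] hi [367. 136. 230.]
side twz 745 med [ 501. -165.   28.] lo [ 429. -191.    9.] hi [ 566. -116.   37.]
  blue 36 [ 514. -173.   33.] [ 501. -180.   25.] [ 539. -125.   37.]
side gauge 348 med [502.  86.  14.] lo [473.  55.   9.] hi [534. 136.  20.]
  band 0 18 [502.  94.  18.]
  band 18 17 [504. 105.  18.]
side block 266 med [410. -35.  33.] lo [393. -46.  10.] hi [428.   3.  40.]
side roller 60 med [645.  -8.  23.] lo [637. -14.   9.] hi [653.   5.  28.]
side bottle 268 med [748. 107.  44.] lo [735. 100.  10.] hi [764. 119.  88.]
side pink 645 med [ 334. -140.   14.] lo [ 297. -176.    9.] hi [370. -92.  20.]
```

```bash
python3 -m handwheel '0.6 0.73 0 0 0;0.6 0.73 0 0 0;0.6 0.73 0 0 0;0.6 0.73 0 0 0;0.6 0.73 0 0 0;0.6 0.73 0 0 0;0.6 0.73 0 0 0;0.6 0.73 0 0 0;0.6 0.73 0 0 0;0.6 0.73 0 0 0;0.6 0.73 0 0 0;0.5 0.73 0 0 0'; python3 -m handwheel '0 0 0 0 0;0 0 0 0 0;0 0 0 0 0;0 0 0 0 0'
python3 - <<'E'
from cell import *
from h import *
im,d=camera("wrist"); i=camera_info("wrist")
np.savez("w1.npz",im=im,d=d,K=i["intrinsics"],T=i["world_from_camera"])
cv2.imwrite("pics/w1.png",cv2.resize(im,(800,600),interpolation=cv2.INTER_CUBIC)[...,::-1])
E
```

```text
clock: 1.15
eef_pos: [511.3, -149.1, 205.3]
eef_rot: [-3.141, 0.0, 0.424]
wrist_force: [0.4, -1.3, 0.2]
finger_gap: 93.7
finger_force: 0.0
clock: 1.48
eef_pos: [509.6, -151.9, 205.4]
eef_rot: [-3.142, 0.0, 0.423]
wrist_force: [1.2, -0.1, 0.3]
finger_gap: 93.8
finger_force: 0.0
```

View pics/w1.png

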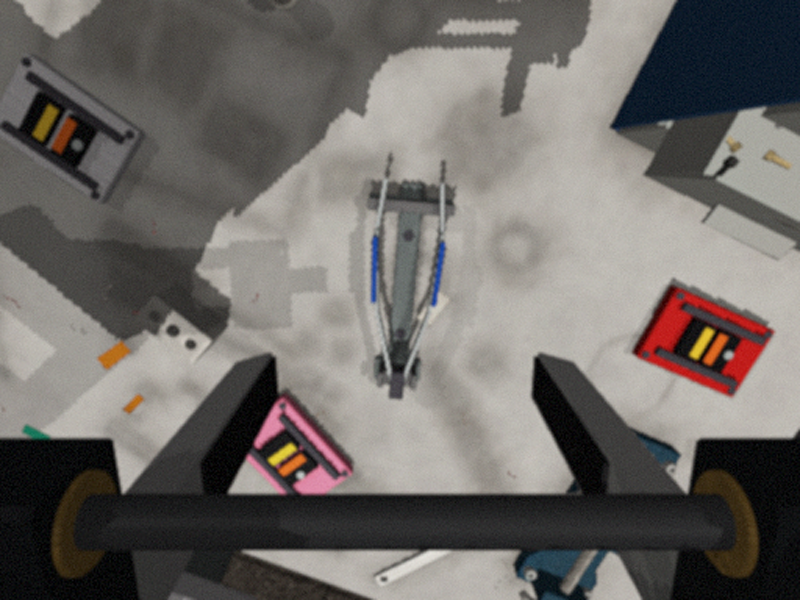

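The wrist view shows both blue sleeves at (375,270) and (438,273), the tips at (390,155) and (443,163), and the heel at (397,385). The gauge bands are yellow at (45,122) and orange at (66,135).

```bash
cat > meas.py <<'E'
from h import *
def blobs(im,lo,hi,s,vmin,amin,box=None):
    hsv=cv2.cvtColor(im,cv2.COLOR_RGB2HSV); m=cv2.inRange(hsv,(lo,s,vmin),(hi,255,255))
    if box: 
        k=np.zeros_like(m); a,b,c,e=box; k[c:e,a:b]=255; m&=k
    n,l,st,_=cv2.connectedComponentsWithStats(m)
    return [np.argwhere(l==i)[:,::-1] for i in range(1,n) if st[i,4]>=amin]
def axis(P):
    c=P[:,:2].mean(0); w,v=np.linalg.eigh(np.cov((P[:,:2]-c).T)); a=v[:,1]
    if a[0]<0: a=-a
    t=(P[:,:2]-c)@a; return c,a,t,(P[:,:2]-c)@np.array([-a[1],a[0]])
def bands(im,K,T,box):
    out={}
    for nm,lo,hi in(("orange",5,16),("yellow",20,32)):
        b=max(blobs(im,lo,hi,110,60,10,box),key=len)
        P=ray(b[:,0],b[:,1],K,T,18.3); c,a,t,n=axis(P)
        out[nm]=c; print(nm,len(b),"c",c.round(1),"yaw",np.degrees(np.arctan2(a[1],a[0])).round(1),"L",np.ptp(t).round(1),"W",np.ptp(n).round(1))
    D=out["yellow"]-out["orange"]; print("gap",np.hypot(*D).round(2),"y-dir yaw",(np.degrees(np.arctan2(D[1],D[0]))-90).round(1),"mid",((out["yellow"]+out["orange"])/2).round(1))
    return out
E
python3 - <<'E'
from meas import *
im,d,K,T=load("w1")
for b in blobs(im,105,130,150,60,40,(220,300,140,210)):
    P=ray(b[:,0],b[:,1],K,T,36); c,a,t,n=axis(P)
    print("blue",len(b),"px",b.mean(0).round(1),"c",c.round(1),"yaw",np.degrees(np.arctan2(a[1],a[0])).round(1),"L",np.ptp(t).round(1),"W",np.ptp(n).round(1))
bands(im,K,T,(0,100,30,140))
# heel & tips by pixel
s=512/800
for nm,u,v,h in(("tipL",390,155,27),("tipR",443,163,27),("heel end",397,397,32)):
    print(nm,ray(u*s,v*s,K,T,h).round(1))
E
```

```text
blue 84 px [239.2 170.5] c [ 507.3 -131. ] yaw 20.7 L 43.2 W 2.5
blue 90 px [280.2 173.6] c [ 522.  -171.9] yaw 16.9 L 41.6 W 3.0
orange 178 c [501.   92.5] yaw -12.5 L 24.9 W 7.4
yellow 195 c [503.9 105.8] yaw -12.9 L 25.2 W 8.0
gap 13.58 y-dir yaw -12.4 mid [502.4  99.1]
tipL [[ 578.3 -111.4   27. ]]
tipR [[ 588.  -145.3   27. ]]
heel end [[ 423.9 -185.2   32. ]]
```

```bash
python3 -m handwheel '0.12 0.01 -0.6 -0.5 0;0 0 -0.7 -0.46 0;0 0 -0.7 0 0;0 0 -0.6 0 0;0 0 -0.4 0 0;0 0 -0.2 0 0;0 0 0 0 0;0 0 0 0 0;0 0 0 0 0'
cat > look.py <<'E'
import sys
from cell import *
from meas import *
n=sys.argv[1]; im,d=camera("wrist"); i=camera_info("wrist")
np.savez(n+".npz",im=im,d=d,K=i["intrinsics"],T=i["world_from_camera"])
cv2.imwrite(f"pics/{n}.png",cv2.resize(im,(800,600),interpolation=cv2.INTER_CUBIC)[...,::-1])
K,T=i["intrinsics"],i["world_from_camera"]
h=float(sys.argv[2]); C=[]
for b in sorted(blobs(im,105,130,150,60,60,(150,380,60,330)),key=len)[-2:]:
    P=ray(b[:,0],b[:,1],K,T,h); c,a,t,nn=axis(P); C.append(c)
    print("blue",len(b),"px",b.mean(0).round(1),"c",c.round(1),"yaw",np.degrees(np.arctan2(a[1],a[0])).round(1),"L",np.ptp(t).round(1),"W",np.ptp(nn).round(1))
if len(C)==2:
    D=C[0]-C[1]; D=D if D[1]>0 else -D
    print("mid",np.mean(C,0).round(1),"sep",np.hypot(*D).round(1),"yaw",np.degrees(np.arctan2(D[1],D[0])).round(1)-90)
E
python3 look.py w2 36
```

```text
clock: 2.28
eef_pos: [515.5, -151.1, 78.7]
eef_rot: [3.14, -0.001, 0.34]
wrist_force: [0.8, -0.3, 0.6]
finger_gap: 94.2
finger_force: 0.0
blue 238 px [226.8 217.5] c [ 506.9 -130.9] yaw 21.8 L 43.8 W 3.4
blue 238 px [289.1 216.5] c [ 522.2 -171.7] yaw 16.9 L 44.5 W 3.2
mid [ 514.5 -151.3] sep 43.6 yaw 20.5
```

View pics/w2.png

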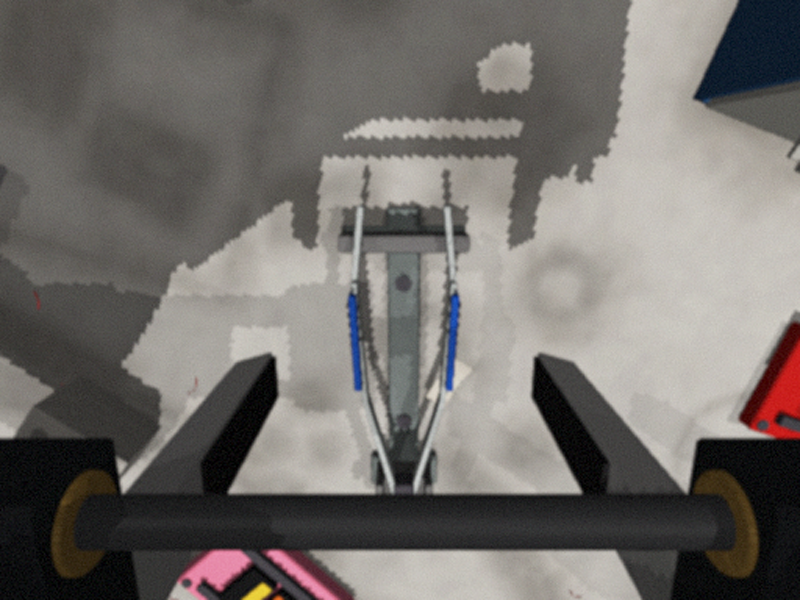

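Tips end at (360,208) and (448,208); the dark bits beyond them are shadows. The fingers straddle the sleeves centrally, so I'll descend and make a gentle first grip.

```bash
python3 -m handwheel '0 0 -0.5 0 0;0 0 -0.5 0 0;0 0 -0.4 0 0;0 0 -0.3 0.05 0.2;0 0 0 0 0.4;0 0 0 0 0.47;0 0 0 0 0.47;0 0 0 0 0.47;0 0 0 0 0.47' 6
python3 -m handwheel '0 0 0 0 0.5;0 0 0 0 0.52;0 0 0 0 0.54;0 0 0 0 0.56;0 0 0 0 0.56;0 0 0 0 0.56;0 0 0 0 0.56;0 0 0 0 0.56' 6
python3 look.py w3 36
```

```text
clock: 3.08
eef_pos: [515.5, -150.7, 10.4]
eef_rot: [3.141, -0.001, 0.344]
wrist_force: [-0.3, -0.2, -0.7]
finger_gap: 57.6
finger_force: 0.0
clock: 3.75
eef_pos: [515.4, -150.6, 9.9]
eef_rot: [3.141, -0.001, 0.344]
wrist_force: [0.6, 0.5, 5.0]
finger_gap: 43.1
finger_force: 6.0
blue 518 px [219.7 262.1] c [ 508. -133.] yaw 20.3 L 45.3 W 3.9
blue 544 px [297.7 260.8] c [ 521.8 -169.5] yaw 18.3 L 45.3 W 3.9
mid [ 514.9 -151.2] sep 39.1 yaw 20.700000000000003
```

```bash
python3 -m handwheel '0 0 0 0 0.56;0 0 0 0 0.56;0 0 0 0 0.56;0 0 0 0 0.56;0 0 0 0 0.56;0 0 0 0 0.56' 6
python3 -m handwheel '0 0 0 0 0.58;0 0 0 0 0.6;0 0 0 0 0.6;0 0 0 0 0.6;0 0 0 0 0.6;0 0 0 0 0.6;0 0 0 0 0.6' 6
```

```text
clock: 4.3
eef_pos: [515.4, -150.6, 9.9]
eef_rot: [3.141, -0.001, 0.344]
wrist_force: [0.7, 0.4, 5.9]
finger_gap: 42.6
finger_force: 6.0
clock: 4.88
eef_pos: [515.3, -150.6, 9.9]
eef_rot: [3.141, -0.001, 0.344]
wrist_force: [0.4, 1.3, 6.5]
finger_gap: 42.8
finger_force: 6.0
```

```bash
python3 -m handwheel '0 0 0.1 0 0.58;0 0 0.2 0 0.58;0 0 0.2 0 0.58;0 0 0.3 0 0.58;0 0 0.2 0 0.58;0 0 0.1 0 0.58;0 0 0 0 0.58;0 0 0 0 0.58;0 0 0 0 0.58;0 0 0 0 0.58' 6
python3 look.py w4 80
```

```text
clock: 5.72
eef_pos: [514.7, -150.4, 53.0]
eef_rot: [-3.141, 0.001, 0.344]
wrist_force: [-0.5, 1.0, -1.4]
finger_gap: 39.6
finger_force: 5.8
blue 499 px [223.1 262.1] c [ 508.4 -134.4] yaw 19.3 L 45.1 W 3.8
blue 540 px [294.6 261.3] c [ 520.9 -167.8] yaw 19.4 L 44.6 W 3.8
mid [ 514.7 -151.1] sep 35.6 yaw 20.5
```

View pics/w4.png

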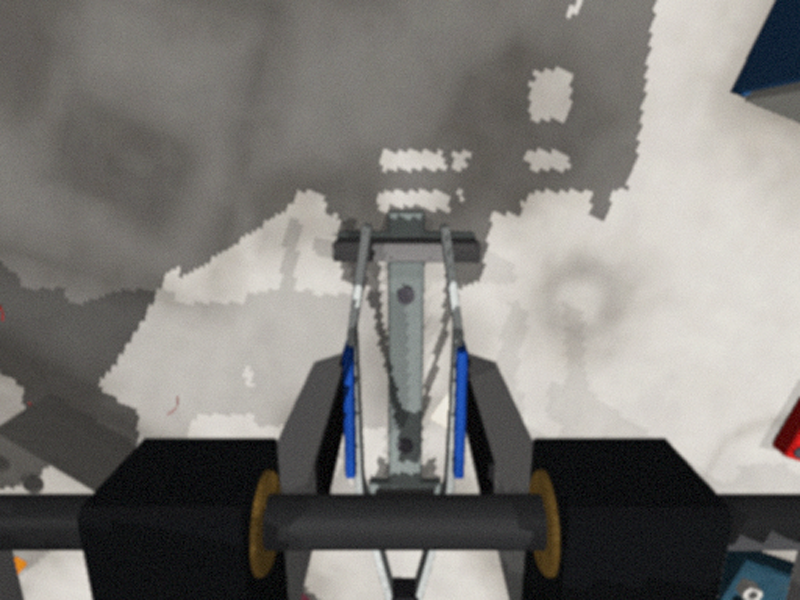

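Held and lifted level: tips at (365,228) and (446,228), sleeves parallel, so the gap is about 25 mm. Now carry it high towards the gauge while turning about -32°.

```bash
python3 -m handwheel '0 0 0.3 0 0.58;0 0 0.5 0 0.58;-0.05 0.1 0.4 -0.4 0.58;-0.1 0.3 0.2 -0.6 0.58;-0.2 0.5 0 -0.7 0.58;-0.2 0.6 0 -0.7 0.58;-0.2 0.6 0 -0.7 0.58;-0.2 0.6 0 -0.7 0.58;-0.2 0.6 0 -0.7 0.58;-0.2 0.6 0 -0.7 0.58;-0.1 0.6 0 -0.7 0.58;-0.1 0.6 0 -0.5 0.58' 8
python3 -m handwheel '-0.1 0.6 0 -0.4 0.58;-0.1 0.6 0 -0.3 0.58;0 0.4 0 0 0.58;0 0.3 0 0 0.58;0 0.1 0 0 0.58;0 0 0 0 0.58;0 0 0 0 0.58;0 0 0 0 0.58;0 0 0 0 0.58' 8
python3 look.py w5 136
python3 - <<'E'
from meas import *
im,d,K,T=load("w5")
bands(im,K,T,(150,380,20,300))
E
```

```text
clock: 6.77
eef_pos: [452.6, 54.6, 110.3]
eef_rot: [-3.141, -0.001, -0.217]
wrist_force: [-0.0, -0.5, -0.7]
finger_gap: 39.8
finger_force: 5.8
clock: 7.52
eef_pos: [445.1, 132.8, 109.5]
eef_rot: [3.142, -0.0, -0.276]
wrist_force: [0.0, -0.3, 0.3]
finger_gap: 39.7
finger_force: 5.8
blue 504 px [294.2 260.7] c [440.4 115.1] yaw -16.1 L 45.2 W 3.6
blue 518 px [223.  261.6] c [449.6 149.5] yaw -16.2 L 45.2 W 3.5
mid [445.  132.3] sep 35.6 yaw -15.0
orange 334 c [500.8  92.6] yaw -12.2 L 25.5 W 8.2
yellow 340 c [503.7 106.2] yaw -12.2 L 25.6 W 8.2
gap 13.9 y-dir yaw -11.9 mid [502.2  99.4]
```

View pics/w5.png

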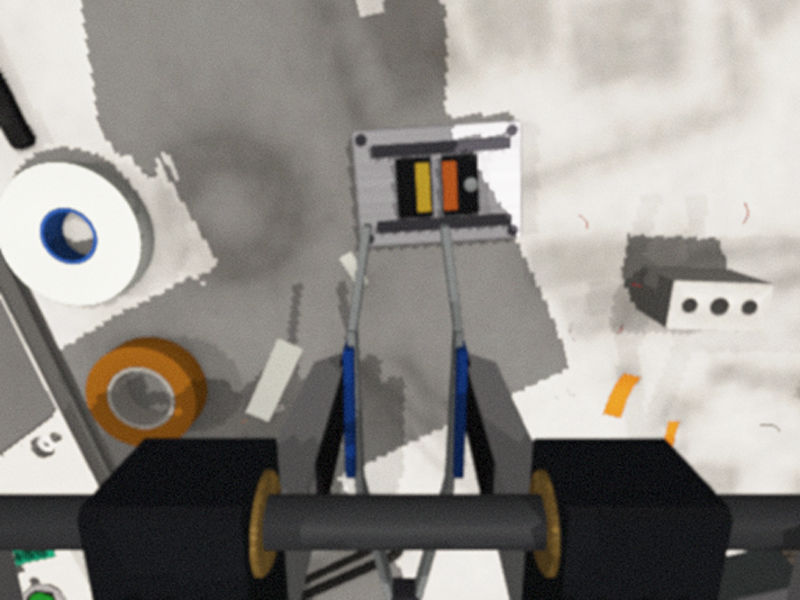

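The bands show at (423,187) and (450,186) and the tips at (365,230) and (446,230). I'll line up laterally and start squeezing up here, well above the gauge.

```bash
python3 -m handwheel '0 -0.2 0 0.3 0.59;0 -0.2 0 0.3 0.6;0 -0.12 0 0.1 0.605;0 0 0 0 0.61;0 0 0 0 0.61;0 0 0 0 0.61;0 0 0 0 0.61;0 0 0 0 0.61' 8
python3 -m handwheel '0 0 0 0 0.615;0 0 0 0 0.62;0 0 0 0 0.625;0 0 0 0 0.63;0 0 0 0 0.63;0 0 0 0 0.63;0 0 0 0 0.63;0 0 0 0 0.63' 9
python3 look.py w6 136
python3 - <<'E'
from meas import *
im,d,K,T=load("w6")
bands(im,K,T,(150,380,20,300))
E
```

```text
clock: 8.23
eef_pos: [445.0, 112.9, 109.4]
eef_rot: [-3.142, 0.0, -0.214]
wrist_force: [-0.5, 0.4, -1.4]
finger_gap: 36.7
finger_force: 6.7
clock: 8.9
eef_pos: [445.0, 112.6, 109.4]
eef_rot: [3.142, 0.0, -0.214]
wrist_force: [-0.1, 0.1, -0.5]
finger_gap: 34.5
finger_force: 7.3
blue 484 px [289.5 260.5] c [442.   96.9] yaw -11.5 L 45.2 W 3.5
blue 511 px [227.9 261.1] c [448.3 127.1] yaw -14.1 L 45.2 W 3.1
mid [445.1 112. ] sep 30.8 yaw -11.599999999999994
orange 327 c [500.6  92.8] yaw -12.0 L 24.9 W 7.2
yellow 335 c [503.7 106. ] yaw -11.9 L 24.9 W 8.0
gap 13.57 y-dir yaw -13.1 mid [502.2  99.4]
```

View pics/w6.png

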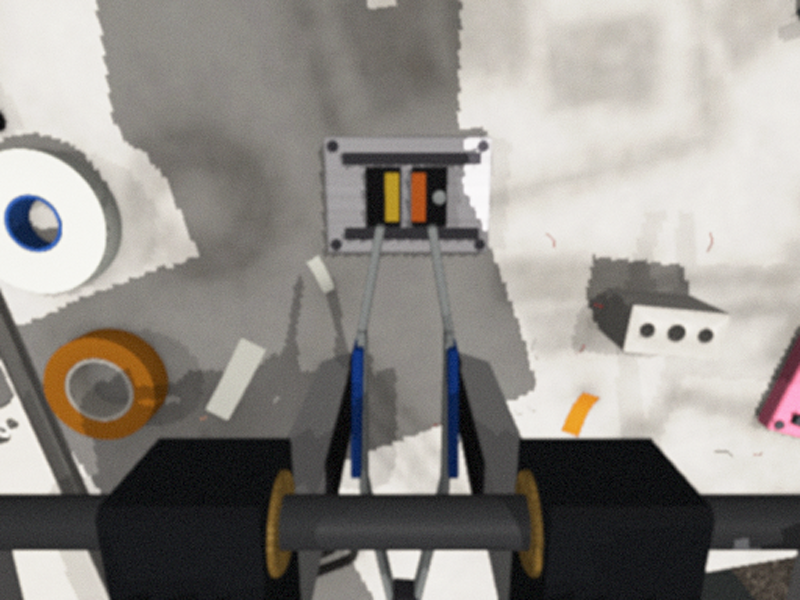

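Tips at (380,228) and (434,228), pointing between and in line with the bands at (392,197) and (419,196).

```bash
python3 - <<'E'
from meas import *
im,d,K,T=load("w6")
s=512/800
for zt in (126,131):
    P=ray(np.array([380,434])*s,np.array([228,228])*s,K,T,zt)[:,:2]
    D=P[0]-P[1]; print(zt,P.round(1).tolist(),"gap",np.hypot(*D).round(1),"yaw",(np.degrees(np.arctan2(D[1],D[0]))-90).round(1),"mid",P.mean(0).round(1))
E
python3 -m handwheel '0 0 -0.3 0 0.63;0 0 -0.4 0 0.63;0 0 -0.4 0 0.635;0 0 -0.3 0 0.64;0 0 -0.1 0 0.64;0 0 0 0 0.64;0 0 0 0 0.64;0 0 0 0 0.64;0 0 0 0 0.64' 9
python3 look.py w7 76
python3 - <<'E'
from meas import *
im,d,K,T=load("w7")
bands(im,K,T,(150,380,20,300))
cv2.imwrite("pics/w7c.png",cv2.resize(im[90:230,160:350],(760,560),interpolation=cv2.INTER_CUBIC)[...,::-1])
E
```

```text
126 [[501.7, 107.3], [498.2, 91.0]] gap 16.7 yaw -12.3 mid [499.9  99.2]
131 [[502.3, 107.0], [498.8, 91.1]] gap 16.2 yaw -12.3 mid [500.6  99.1]
clock: 9.7
eef_pos: [445.4, 112.7, 50.2]
eef_rot: [-3.141, -0.001, -0.214]
wrist_force: [0.2, -0.3, -1.4]
finger_gap: 33.9
finger_force: 7.6
blue 486 px [288.6 259.8] c [442.5  97.3] yaw -11.1 L 45.4 W 3.6
blue 507 px [228.8 261.5] c [448.  126.9] yaw -14.4 L 45.4 W 3.6
mid [445.3 112.1] sep 30.0 yaw -10.5
orange 446 c [501.7  92.6] yaw -15.0 L 24.9 W 7.8
yellow 474 c [504.7 105.7] yaw -8.4 L 25.0 W 8.6
gap 13.41 y-dir yaw -12.7 mid [503.2  99.1]
```

View pics/w7c.png

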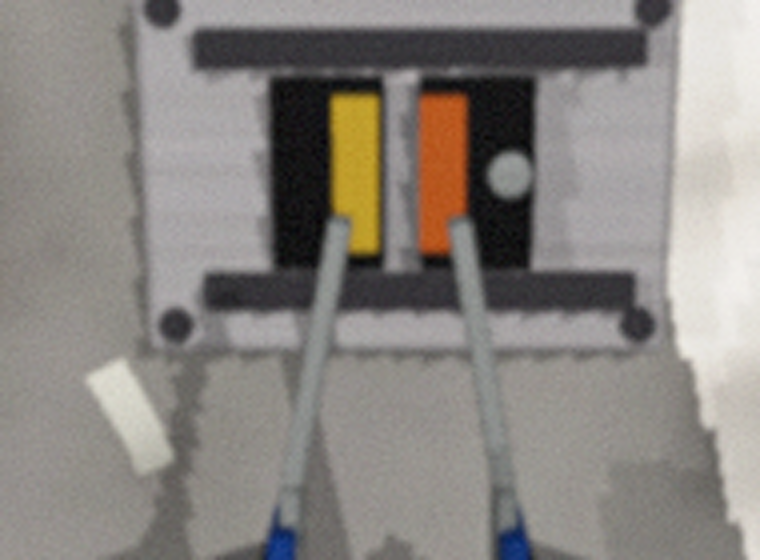

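Tips (crop) at (340,220) and (459,220) over the near ends of the bands at (355,172) and (443,172), still slightly wide. I'll measure them and lower.

```bash
cat > tips.py <<'E'
import sys
from meas import *
n,zt=sys.argv[1],float(sys.argv[2]); u=[float(x) for x in sys.argv[3:7]]
im,d,K,T=load(n)
P=ray(np.array(u[0::2]),np.array(u[1::2]),K,T,zt)[:,:2]
D=P[0]-P[1]; print(P.round(1).tolist(),"gap",np.hypot(*D).round(1),"yaw",(np.degrees(np.arctan2(D[1],D[0]))-90).round(1),"mid",P.mean(0).round(1))
for a,b in((u[0],u[1]+4),(u[2],u[3]+4)):
    m=np.zeros(d.shape,bool); m[int(b)-1:int(b)+4,int(a)-3:int(a)+4]=1
    print("arm top z",np.percentile(pts(d,K,T,m)[0][:,2],[50,80,95]).round(1))
E
python3 tips.py w7 72 245 145 274.75 145
python3 -m handwheel '0 0 -0.2 0 0.643;0 0 -0.2 0 0.646;0 0 -0.15 0 0.65;0 0 -0.1 0 0.65;0 0 -0.05 0 0.65;0 0 0 0 0.65;0 0 0 0 0.65;0 0 0 0 0.65' 9
python3 look.py w8 48
python3 - <<'E'
from meas import *
im,d,K,T=load("w8")
bands(im,K,T,(150,380,20,300))
cv2.imwrite("pics/w8c.png",cv2.resize(im[90:230,160:350],(760,560),interpolation=cv2.INTER_CUBIC)[...,::-1])
E
```

```text
[[502.9, 106.1], [499.9, 92.5]] gap 13.9 yaw -12.3 mid [501.4  99.3]
arm top z [69.8 70.4 70.7]
arm top z [69.9 70.6 71. ]
clock: 10.42
eef_pos: [445.1, 112.7, 21.6]
eef_rot: [-3.141, -0.0, -0.214]
wrist_force: [-0.4, -0.2, -1.3]
finger_gap: 33.0
finger_force: 7.8
blue 501 px [287.7 260.5] c [442.3  97.8] yaw -10.5 L 45.3 W 3.5
blue 511 px [229.8 260.8] c [448.3 126.2] yaw -14.8 L 45.3 W 3.4
mid [445.3 112. ] sep 29.0 yaw -11.900000000000006
orange 582 c [502.6  92.5] yaw -16.2 L 25.0 W 8.9
yellow 592 c [505.2 105.3] yaw -9.3 L 25.4 W 8.9
gap 13.08 y-dir yaw -11.4 mid [503.9  98.9]
```

View pics/w8c.png

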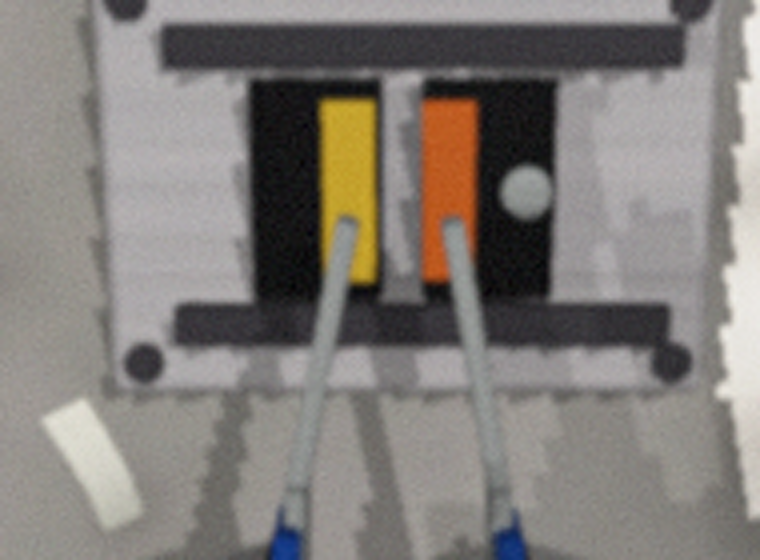

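Tips at (346,222) and (452,222) in the crop, each within its band: yellow centred at x≈349, orange at x≈450. Checking in world coordinates.

```bash
python3 tips.py w8 42.5 246.5 145.5 273 145.5
python3 - <<'E'
from meas import *
im,d,K,T=load("w8")
c=lambda u,v:(u/4+160,v/4+90)
for n,q in(("yellow",[(319,99),(377,99),(377,283),(322,281)]),("orange",[(421,98),(479,99),(476,283),(422,282)])):
    p=np.array([c(*x) for x in q]); P=ray(p[:,0],p[:,1],K,T,18.3)[:,:2]; print(n,P.mean(0).round(1),np.linalg.norm(P[0]-P[1]).round(1),np.linalg.norm(P[0]-P[3]).round(1))
m=np.zeros(d.shape,bool); m[110:165,220:300]=1
q=pts(d,K,T,m)[0]; print("depth z hist",np.histogram(q[:,2],bins=[5,10,14,17,19,21,30,36,46])[0])
E
```

```text
[[502.2, 105.5], [499.6, 93.3]] gap 12.5 yaw -12.3 mid [500.9  99.4]
arm top z [41.6 42.3 42.6]
arm top z [41.6 42.2 42.6]
yellow [503.3 105.8] 7.7 24.4
orange [500.4  92.5] 7.7 24.6
depth z hist [   1  717  157 2776  471   12    7  239]
```

```bash
python3 -m handwheel '0.03 0 0 0 0.647;0 0 0 0 0.644;0 0 0 0 0.644;0 0 0 0 0.644;0 0 0 0 0.644;0 0 0 0 0.644;0 0 0 0 0.644;0 0 0 0 0.644;0 0 0 0 0.644;0 0 0 0 0.644' 9
python3 look.py w9 48
python3 - <<'E'
from h import *
im,d,K,T=load("w9")
cv2.imwrite("pics/w9c.png",cv2.resize(im[90:230,160:350],(760,560),interpolation=cv2.INTER_CUBIC)[...,::-1])
E
```

```text
clock: 11.3
eef_pos: [446.2, 112.7, 21.4]
eef_rot: [3.142, 0.0, -0.214]
wrist_force: [0.3, 0.3, -1.2]
finger_gap: 33.9
finger_force: 7.7
blue 505 px [229.3 261. ] c [449.4 126.4] yaw -14.7 L 45.2 W 3.5
blue 507 px [288.3 259.9] c [443.7  97.5] yaw -11.0 L 45.2 W 3.5
mid [446.5 111.9] sep 29.5 yaw -11.099999999999994
```

View pics/w9c.png

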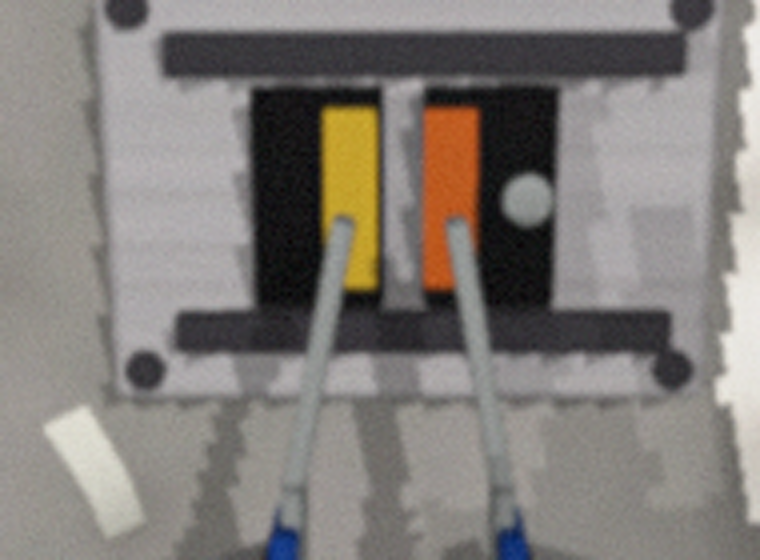

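The tips at crop (342,222) and (456,222) are about 13.4 mm apart, against the 13.6 mm asked for. They are centred over the bands about 14 mm up, and the grip is steady, so I'm handing in.

```bash
python3 tips.py w9 42.5 245.5 145.5 274 145.5; python3 -c "
from cell import *
print(sign_off())"
```

```text
[[503.4, 105.9], [500.5, 92.8]] gap 13.4 yaw -12.3 mid [502.   99.4]
arm top z [41.4 41.9 42.6]
arm top z [41.2 41.9 42.2]
the job is handed in; nothing more can be done
None
```

I handed the job in with the tweezers held level about 14 mm above the bands and one tip over each; the measured tip gap was 13.4 mm against about 13.6 mm between the bands, at 11.3 s of the 38 s, and the hand-in reported no verdict.

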